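# Set the extraction vent's stay to its widest hole

## Robot

A 6-joint arm with a two-finger parallel gripper is mounted at the origin on a cart in front of the work surface, level with it; the furniture and walls round the work are solid. World frame = base frame: x ahead of the robot, y to its left, z up, the work surface at z = 0. Lengths are in mm, angles in rad, forces in N, time in s.
With the tool pointing down it reaches from about 325 to 875 mm from the base axis. Payload 4.4 kg.
Tool frame: the origin (TCP) lies at the very end of the fingers, on their centre line; the grasp point (between the pads) lies 19 mm behind it; z points along the fingers, y is the line along which they close (so a half turn about z gives the same grasp; the last joint's range is limited). The gripper opens to 85 mm and grips with 20 to 120 N. Pads are 22 mm wide; open, the fingers measure 114 mm over their backs; the gripper's body (76 mm by 85 mm) begins 54 mm behind the grasp point. The pads swing forward as they close: fully open they stand 13 mm farther back than shut.
Start: joints at [-1.268, 0.207, 1.542, -0, 1.393, -0.15], TCP at [251.542, -517.063, 231.282] pointing down, gripper open.
Joint ranges: [-2.73, 2.73], [-0.86, 2.22], [0.23, 2.46], [-1.11, 4.25], [0.08, 2.63], [-2.82, 2.82]. Speed limits (rad/s): [2.79, 2.79, 3.14, 3.14, 3.14, 3.14].

## Interface

Orientations are given as a unit quaternion [w, x, y, z].
In Python, from rig import manip, optics, monitor gives the robot as it stands. Calls block until the motion is done:
- manip.reach(position, orientation): joint-space move of the TCP to a pose.
- manip.movel(position, rate=150, attitude=None, force_limit=None): straight line of the TCP; attitude=None keeps the orientation; rate is the mean speed in mm/s. With force_limit (N) it stops when the force on the tool has changed by that much, and returns True; else False.
- manip.set_joints(angles): joint-space move.
- manip.set_gripper(opening, strength=None): finger opening in mm; strength is the grip in N (None keeps the last); returns when the fingers have stopped.
- manip.sleep(seconds).
- manip.inverse_kinematics(position, orientation): joint angles nearest the present ones, or None.
- optics.get_image(name): name is "side" or "top"; returns a dict with "color" (384x512x3 uint8, blue, green, red), "fx", "fy", "cx", "cy" (pixels), "position" and "attitude" of the camera in the world. Camera axes: x right, y up, looking along -z (the intrinsics and any distortion apply to the point x, -y, -z); pixel columns grow to the right and rows downward; lengths in mm; the calibration is good to about 2 mm. A picture is of the moment at which its call begins. There is no depth.
A pose or a line that the arm cannot do raises manip.Unreachable and nothing moves.
- manip.job_done(): hands the job in; it is judged then, once.
Readings, each from a call of its own:
- monitor.read_t(): time.
- monitor.read_q(): joint angles.
- monitor.read_qvel(): joint speeds.
- monitor.read_effort(): joint torques, N m.
- monitor.read_position(): TCP position.
- monitor.read_tool_rot(): TCP orientation.
- monitor.read_wrist_force(): force on the tool from outside, world axes, zero at the start.
- monitor.read_torque(): the same for the moment, N m.
- monitor.read_finger_gap(): finger opening in mm.
- monitor.read_grasp_force(): force on a finger pad.
Only numpy, scipy, OpenCV 4.12 (cv2) and the standard library are available. Lean on these libraries where they do the work, as an engineer would, in place of code of your own. Each camera call takes 0.05 s, during which the arm holds its last target. There are 200 camera calls.

## Task

The flap of the small grey extraction vent is held ajar by a flat steel stay with four holes, whose hole nearest the flap sits over an upright pin. Take the stay by its knob, lift it off the pin, swing the flap wider and drop the hole next to the knob over the pin, so that the stay lies level again; then let go. The loose spare stay on the bench is not needed.

Things in the scene. Friction and masses are not known exactly. Their poses are not given: they have to be found in the camera images.
- vent: Grey vent fixed to the bench, box 80x210x105 mm. Origin on the bench, on the box's front plane; x into the box, y left, z up. Here (mm): flap's upright hinge at x -8, y 95; the stay's pivot, on the flap's free end 125 from that hinge, is at (-8-125 sin a, 95-125 cos a), flap angle a = 0.44 rad at start, opens forward to 1.75. Pin at (-55, -150). Hinges move easily and keep their place.
- stay_knob (a point): Grip point, centre of the black upright round knob (diameter 20, 34 high) on the stay's free end, 49 above the bench when level, 278 from the stay's pivot. The stay is a steel bar 306x38x6 mm, 0.15 kg, underside 26 above the bench; it swivels and lifts (0 to 0.7 rad) at its pivot and falls back level by its weight. Site x: along the bar to the knob; z: up.
- stay_end_hole (a point): Centre of the hole next to the knob, on the bar's upper face, 32 above the bench when level, 44 from the knob's axis. The bar has four round holes of diameter 24, at 132, 166, 200 and 234 mm from its pivot; this is the last, the first is on the pin at the start. Axes as for stay_knob.
- pin_tip (a point): Tip of the fixed upright steel pin on the vent's sill, 46 above the bench. Diameter 10, tapering over the last 11 mm to a tip 3 wide; it stands 20 above the underside of the level bar. Raising the knob by 60 mm lifts the bar clear of it at the first hole, more at the others.

How it is judged:
By the outcome, as a careful person would: the job done as asked, in the order asked, and still so for the second after the job is handed in, with the robot touching nothing.
It also fails if it takes over 32 s, if anything falls off the work surface, if the arm or the gripper's body presses on something with over 40 N, if the wrist force passes 120 N, or if a joint passes its speed limit or range.

## Working session

There is one attempt and no reset: what is moved stays moved. The work goes in short steps, each a Python script; the robot and the scene stay as the last script left them, time stands still between calls to the robot, and variables do not carry over. Pictures are saved under pics/ and viewed, at most 10 in all, crops included, and the job is handed in when it is done.

```bash
mkdir -p pics; ls
python3 - <<'E'
from rig import manip, optics, monitor
import cv2
for n in("side","top"):
    d=optics.get_image(n); cv2.imwrite(f"pics/{n}0.png",d["color"]); print({k:v for k,v in d.items() if k!="color"})
print(monitor.read_t(),monitor.read_tool_rot())
E
```

```text
pics
{'fx': 430.929522115356, 'fy': 430.929522115356, 'cx': 257.955783517549, 'cy': 195.47179046372153, 'position': array([174.69791535, 586.94585803, 599.23590886]), 'attitude': array([-0.23305671, -0.11285004,  0.42472716,  0.86750002])}
{'fx': 375.3497573220474, 'fy': 375.3497573220474, 'cx': 252.84326042836778, 'cy': 189.88408074721804, 'position': array([395.12988148, -20.03446035, 927.39731756]), 'attitude': array([ 0.70579533,  0.0451471 , -0.0440402 , -0.70560268])}
0.1 [-1.05734834e-03  9.74478208e-01  2.24479614e-01 -8.64402844e-05]
```

View pics/side0.png

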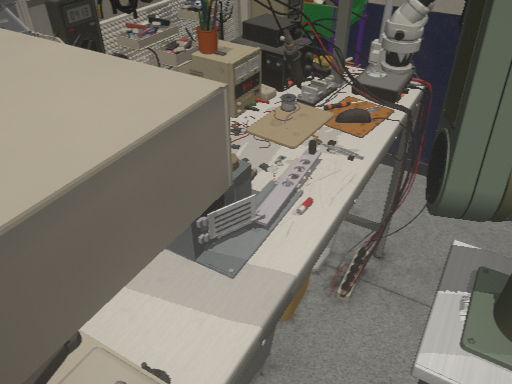

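View pics/top0.png

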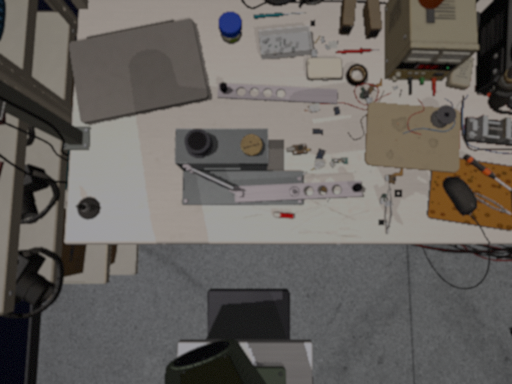

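```bash
cat > h.py <<'E'
import numpy as np, cv2
from scipy.spatial.transform import Rotation as R
from rig import manip, optics, monitor
def rot(q): return R.from_quat([q[1],q[2],q[3],q[0]])
def ray(d,u,v):
    return d["position"], rot(d["attitude"]).apply([(u-d["cx"])/d["fx"],-(v-d["cy"])/d["fy"],-1])
def onz(d,u,v,z):
    p,r=ray(d,u,v); return p+r*(z-p[2])/r[2]
def proj(d,P):
    c=rot(d["attitude"]).inv().apply(np.asarray(P)-d["position"])
    return d["cx"]-d["fx"]*c[0]/c[2], d["cy"]+d["fy"]*c[1]/c[2]
E
python3 - <<'E'
from h import *
t=optics.get_image("top"); s=optics.get_image("side")
cv2.imwrite("pics/tc.png",cv2.resize(t["color"][115:215,170:370],None,fx=4,fy=4,interpolation=cv2.INTER_CUBIC))
cv2.imwrite("pics/sc.png",cv2.resize(s["color"][130:280,180:340],None,fx=4,fy=4,interpolation=cv2.INTER_CUBIC))
for uv in [(357,187),(239,193),(176,166),(268,166)]: print(uv,onz(t,*uv,60).round(),onz(t,*uv,105).round())
for n,uv in dict(boxcorner=(226,87),c2=(232,170)).items(): print(n,ray(s,*uv)[1].round(2))
E
```

```text
(357, 187) [ 512. -261.   60.] [ 506. -249.  105.]
(239, 193) [498.  14.  60.] [493.  12. 105.]
(176, 166) [562. 162.  60.] [553. 152. 105.]
(268, 166) [562. -54.  60.] [553. -52. 105.]
boxcorner [ 0.54 -0.78 -0.42]
c2 [ 0.46 -0.69 -0.57]
```

View pics/tc.png

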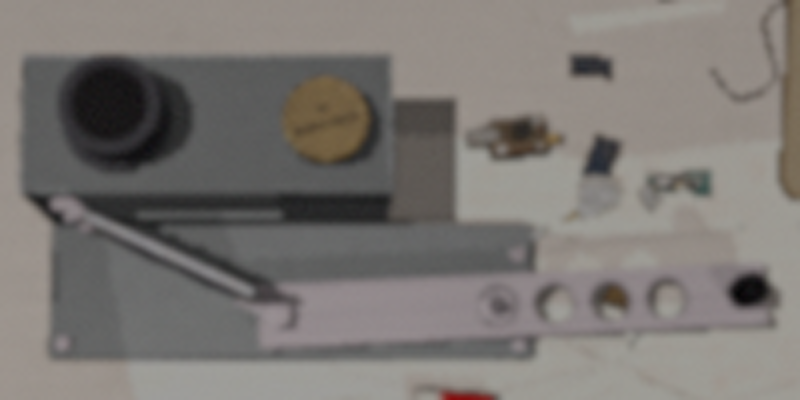

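View pics/sc.png

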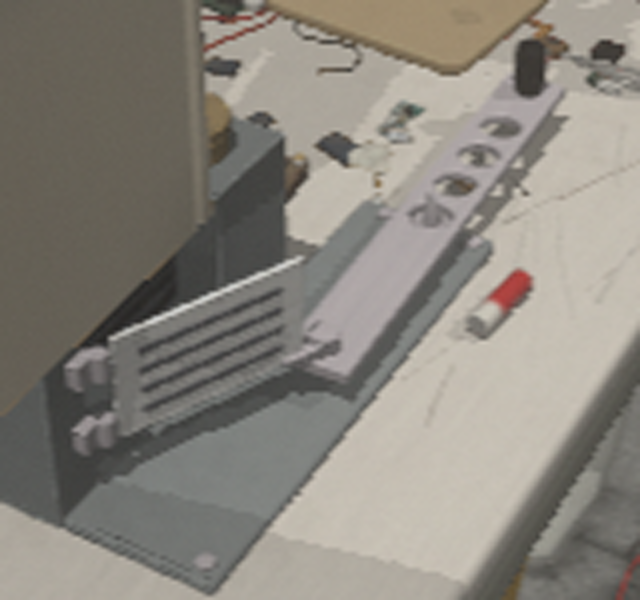

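Run:
```python
from h import *
from scipy.optimize import least_squares
t=optics.get_image("top"); s=optics.get_image("side")
T=lambda u,v:(170+u/4,115+v/4); S=lambda u,v:(180+u/4,130+v/4)
ho=[(498,305),(555,302),(611,300),(667,298)]; hs=[(431,213),(457,186),(479,155),(502,127)]
for p,q,z in list(zip(ho,hs,[32]*4))+[((748,290),(530,46),66)]:
    print("hole",onz(t,*T(*p),z).round(1),onz(s,*S(*q),z).round(1))
for c in [(22,56),(391,55),(391,195),(22,195)]: print("box",onz(t,*T(*c),105).round(1))
print("pin",onz(t,*T(505,308),46).round(1),onz(s,*S(433,200),46).round(1))
# overhead box
for v in [(226,87),(232,165)]:
  for k in (400,500,600,700): 
    p,r=ray(s,*v); P=p+k*r; print(P.round(),np.round(proj(t,P)))
```

```text
hole [ 505.5 -118.7   32. ] [ 503.5 -117.2   32. ]
hole [ 507.3 -153.    32. ] [ 502.4 -147.9   32. ]
hole [ 508.5 -186.7   32. ] [ 505.2 -182.4   32. ]
hole [ 509.7 -220.3   32. ] [ 506.1 -216.    32. ]
hole [ 510.  -259.7   66. ] [ 509.2 -256.6   66. ]
box [637.9 155.8 105. ]
box [638.5 -52.3 105. ]
box [558.2 -51.9 105. ]
box [558.2 153.7 105. ]
pin [ 501.9 -121.3   46. ] [ 499.9 -111.2   46. ]
[389. 275. 433.] [ 28. 242.]
[443. 197. 392.] [102. 204.]
[496. 118. 350.] [165. 172.]
[550.  40. 309.] [218. 145.]
[362. 310. 376.] [ 25. 261.]
[409. 241. 320.] [ 91. 229.]
[455. 172. 264.] [145. 203.]
[502. 103. 209.] [190. 182.]
```

```bash
cat >> h.py <<'E'
X0,Y0,H=558.,33.,8.   # vent origin; TCP height above pivot plane
def pose(a,phi,flip,dpsi=0.,pin=(-55,-150)):
    P=np.array([-8-125*np.sin(a),95-125*np.cos(a)]); v=np.array(pin)-P
    ang=np.arctan2(v[1],v[0])+dpsi
    d=np.array([np.cos(ang),np.sin(ang),0]); z=np.array([0,0,1.])
    bx=np.cos(phi)*d+np.sin(phi)*z; bz=np.cos(phi)*z-np.sin(phi)*d
    pos=np.array([X0+P[0],Y0+P[1],29])+278*bx+H*bz
    tx=flip*bx; M=np.c_[tx,np.cross(-bz,tx),-bz]
    q=R.from_matrix(M).as_quat(); return pos,q[[3,0,1,2]]
AF=None
from scipy.optimize import brentq
AF=brentq(lambda a:np.hypot(-8-125*np.sin(a)+55,95-125*np.cos(a)+150)-234,.44,1.75)
E
python3 - <<'E'
from h import *
print(AF)
for f in(1,-1):
  for a in(.44,.8,1.1,AF):
    for phi in (0,.35):
      p,q=pose(a,phi,f); j=manip.inverse_kinematics(p,q); print(f,round(a,2),phi,p.round(),None if j is None else np.round(j,2))
E
```

```text
1.3808508256426795
1 0.44 0 [ 510. -263.   37.] [-0.63  0.43  1.69 -0.    1.02  2.47]
1 0.44 0.35 [ 509. -243.  132.] None
1 0.8 0 [ 533. -227.   37.] [-0.55  0.44  1.67 -0.    1.02  2.32]
1 0.8 0.35 [ 528. -209.  132.] [-0.37  0.2   1.81 -0.35  0.94  2.68]
1 1.1 0 [ 529. -192.   37.] [-0.5   0.41  1.72 -0.    1.01  2.31]
1 1.1 0.35 [ 522. -173.  132.] [-0.32  0.17  1.85 -0.35  0.93  2.67]
1 1.38 0 [ 517. -159.   37.] [-0.46  0.38  1.77 -0.    0.99  2.35]
1 1.38 0.35 [ 511. -140.  132.] [-0.26  0.14  1.89 -0.36  0.95  2.74]
-1 0.44 0 [ 510. -263.   37.] [-0.63  0.43  1.69 -0.    1.02 -0.67]
-1 0.44 0.35 [ 509. -243.  132.] [-0.43  0.23  1.78 -0.37  1.   -0.29]
-1 0.8 0 [ 533. -227.   37.] [-0.55  0.44  1.67 -0.    1.02 -0.82]
-1 0.8 0.35 [ 528. -209.  132.] [-0.37  0.2   1.81 -0.35  0.94 -0.46]
-1 1.1 0 [ 529. -192.   37.] [-0.5   0.41  1.72 -0.    1.01 -0.83]
-1 1.1 0.35 [ 522. -173.  132.] [-0.32  0.17  1.85 -0.35  0.93 -0.47]
-1 1.38 0 [ 517. -159.   37.] [-0.46  0.38  1.77 -0.    0.99 -0.79]
-1 1.38 0.35 [ 511. -140.  132.] [-0.26  0.14  1.89 -0.36  0.95 -0.4 ]
```

Run:
```python
from h import *
p,q=pose(.44,0,-1)
manip.reach(p+[0,0,110],q)
print(manip.movel(p,150,force_limit=8), monitor.read_position())
manip.set_gripper(16,60)
print(monitor.read_finger_gap(),monitor.read_grasp_force(),monitor.read_wrist_force(),monitor.read_t())
# lift
for phi in (.14,.28):
    P,Q=pose(.44,phi,-1); manip.movel(P,100,attitude=Q,force_limit=25)
    print(monitor.read_position(),P,monitor.read_wrist_force(),monitor.read_finger_gap())
t=optics.get_image("top"); s=optics.get_image("side"); print(monitor.read_t())
a=cv2.resize(t["color"][115:215,170:370],(800,400)); b=cv2.resize(s["color"][110:240,180:380],(800,520))
cv2.imwrite("pics/l1.png",a); cv2.imwrite("pics/l1s.png",b)
```

```text
False [ 510.60606766 -263.61924756   37.93185563]
17.921467074773933 58.5183928348124 [0.27206021 0.11896515 0.39506234] 3.2083
[ 509.65903879 -258.70012722   75.56574854] [ 509.71781682 -258.95116053   75.71471384] [ 0.05204375 -0.87323896 -0.84283658] 18.062355824370012
[ 508.94339752 -249.73710782  112.75745095] [ 509.2828613  -249.76031151  113.51531381] [-0.23778222  0.4632622  -1.34800417] 17.618332999366885
4.3917
```

View pics/l1.png

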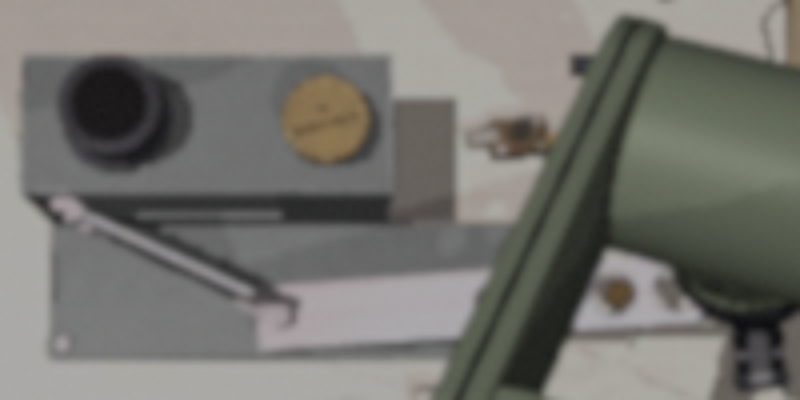

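View pics/l1s.png

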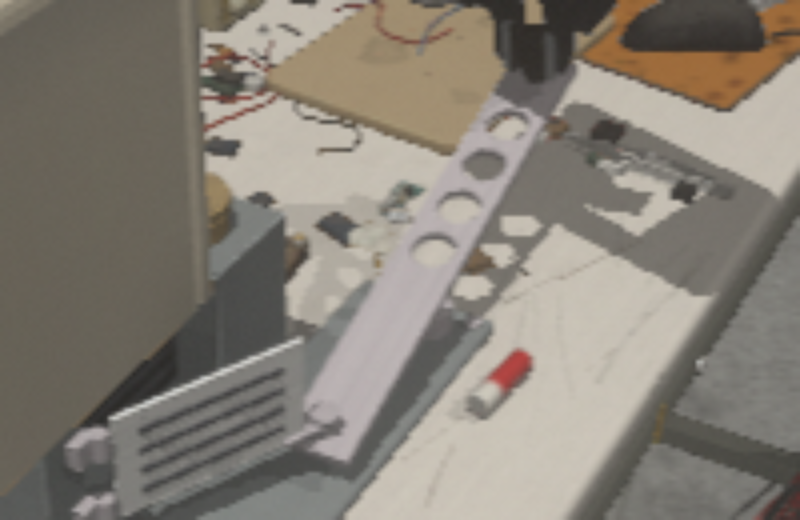

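Run:
```python
from h import *
for a in np.linspace(.44,AF,6)[1:]:
    P,Q=pose(a,.28,-1); r=manip.movel(P,80,attitude=Q,force_limit=25)
    print(r,monitor.read_position().round(1),P.round(1),monitor.read_wrist_force().round(1),round(monitor.read_finger_gap(),1))
    if r: break
t=optics.get_image("top"); s=optics.get_image("side"); print(monitor.read_t())
a=cv2.resize(t["color"][115:215,170:370],(800,400)); b=cv2.resize(s["color"][130:260,180:340],(738,600))
cv2.imwrite("pics/m1.png",a); cv2.imwrite("pics/m1s.png",b)
```

```text
False [ 523.9 -233.9  112.9] [ 524.5 -233.7  113.5] [-0.3  0.6 -0.1] 17.8
False [ 529.2 -212.9  113.3] [ 529.5 -213.   113.5] [-0.5  0.2 -0.2] 17.5
False [ 526.9 -190.   113.3] [ 527.2 -190.8  113.5] [ 0.  -0.1 -1.2] 17.7
False [ 520.6 -167.6  113.4] [ 520.9 -168.4  113.5] [ 0.1 -0.1 -1.5] 18.2
False [ 512.9 -145.8  113.5] [ 513.  -146.3  113.5] [-0.2  0.6 -1.2] 18.1
6.6417
```

View pics/m1.png

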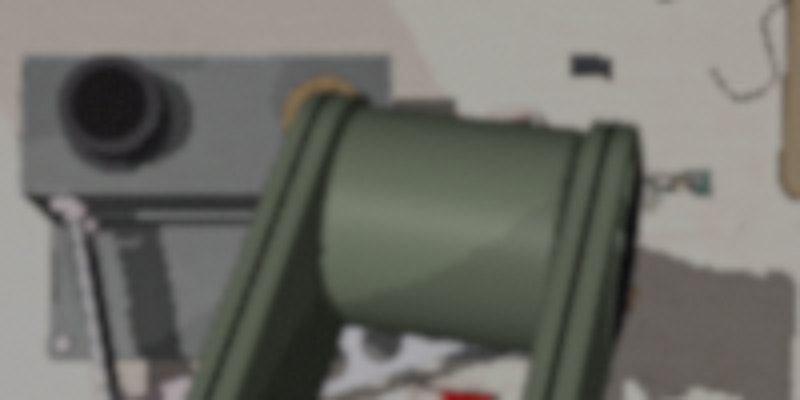

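View pics/m1s.png

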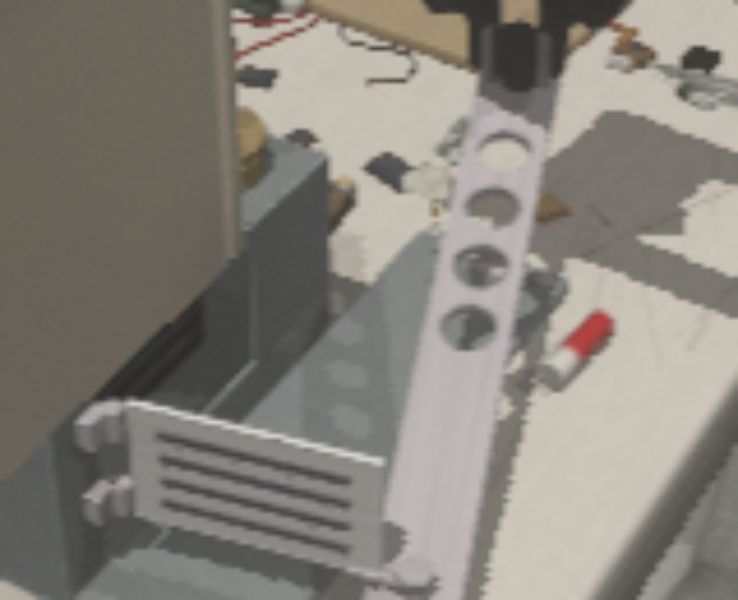

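Run:
```python
from h import *
s=optics.get_image("side")
print("pin pred",proj(s,[503,-117,46]),"obs 286.3,186.8", onz(s,286.3,186.8,46))
p=monitor.read_position(); q=monitor.read_tool_rot(); M=rot(q).as_matrix()
bx=-M[:,0]; bz=-M[:,2]; print(bx,bz)
for i,(h,uv) in enumerate(zip((132,166,200,234),[(467,328),(482,267),(492,207),(503,152)])):
    P=p+(h-278)*bx-5*bz; o=(180+uv[0]/4.6125,130+uv[1]/4.615)
    print(h,P.round(1),np.round(proj(s,P),1),np.round(o,1),onz(s,*o,P[2]).round(1))
print("initial hole1 pred pin", onz(s,287.75,183.25,32))
g=cv2.resize(s["color"][165:205,265:315],(800,640))[:600]; cv2.imwrite("pics/pin.png",g)
```

```text
pin pred (np.float64(288.169078094381), np.float64(178.2446112268816)) obs 286.3,186.8 [492.19285907 -86.77065187  46.        ]
[ 0.31099149 -0.90930612  0.27648992] [-0.08953624  0.26159117  0.96101682]
132 [468.2 -15.   68.4] [281.1 200.1] [281.2 201.1] [466.5 -12.4  68.4]
166 [478.8 -45.9  77.8] [283.7 186.6] [284.5 187.9] [475.5 -43.1  77.8]
200 [489.3 -76.9  87.2] [286.2 173.7] [286.7 174.9] [486.7 -73.8  87.2]
234 [ 499.9 -107.8   96.6] [288.6 161.4] [289.1 162.9] [ 496.4 -103.    96.6]
initial hole1 pred pin [ 503.45538281 -117.23595812   32.        ]
```

View pics/pin.png

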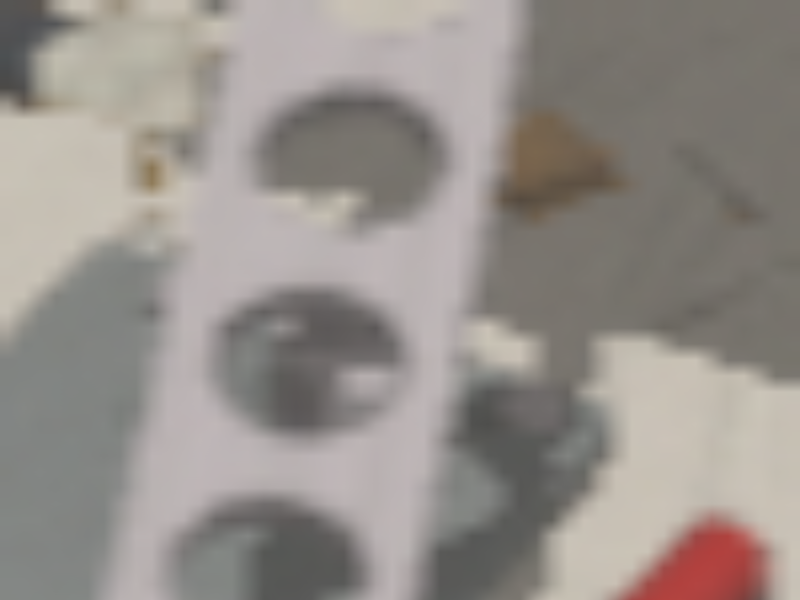

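Run:
```python
from h import *
off=np.array([.5,-3.,0])
P,Q=pose(AF,.12,-1); print(manip.movel(P+off,80,attitude=Q,force_limit=15))
p=monitor.read_position(); M=rot(monitor.read_tool_rot()).as_matrix(); bx=-M[:,0]; bz=-M[:,2]
s=optics.get_image("side")
for h in (132,166,200,234):
    X=p+(h-278)*bx-5*bz; print(h,X.round(1),np.round(proj(s,X),1))
print("pin",proj(s,[502.5,-117.5,46]),monitor.read_wrist_force(),monitor.read_t())
cv2.imwrite("pics/d1.png",cv2.resize(s["color"][155:205,260:320],(720,600),interpolation=cv2.INTER_CUBIC))
```

```text
False
132 [470.3 -22.6  47.9] [281.6 205.7]
166 [481.2 -54.5  52. ] [284.1 194.1]
200 [492.1 -86.4  56.1] [286.5 183.1]
234 [ 503.  -118.4   60.2] [288.7 172.7]
pin (np.float64(288.4740827090789), np.float64(178.19690817285243)) [ 0.05091577  0.76848152 -1.05746246] 7.4583
```

View pics/d1.png

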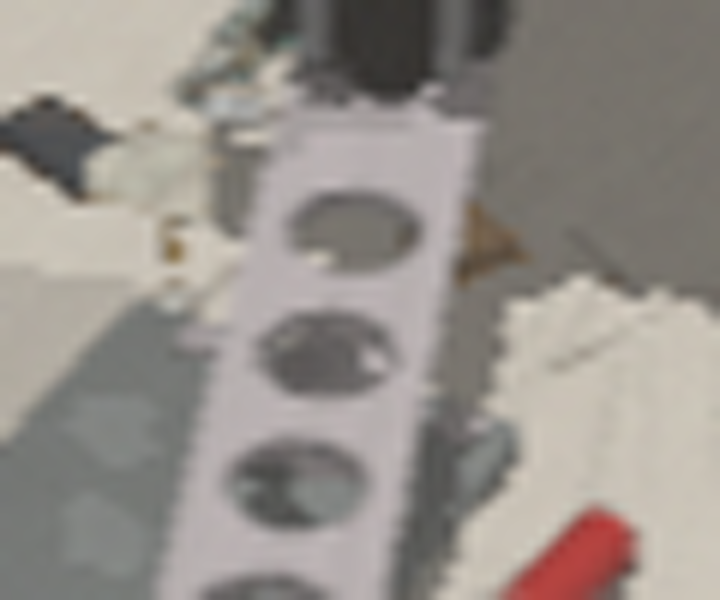

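Run:
```python
from h import *
off=np.array([1.5,-5.,0])
for phi in (.1,.06,.03,.004):
    P,Q=pose(AF,phi,-1); r=manip.movel(P+off,40,attitude=Q,force_limit=8)
    print(phi,r,monitor.read_position().round(1),(P+off).round(1),monitor.read_wrist_force().round(1))
    if r: break
print(monitor.read_t(),monitor.read_finger_gap())
```

```text
0.1 False [ 518.1 -161.7   64.7] [ 518.  -161.6   64.7] [-0.2 -0.6 -0.5]
0.06 False [ 518.1 -162.8   53.1] [ 518.4 -162.7   53.7] [-0.3  0.9 -0.8]
0.03 False [ 518.4 -163.4   44.9] [ 518.6 -163.3   45.3] [-0.1  0.8  0. ]
0.004 False [ 518.7 -163.8   37.9] [ 518.7 -163.6   38.1] [-0.3 -0.9  0.2]
8.8833 17.793960304614348
```

Run:
```python
from h import *
manip.set_gripper(60); manip.sleep(.2)
p=monitor.read_position(); print(monitor.read_wrist_force().round(1))
print(manip.movel(p+[0,0,120],120,force_limit=10)); manip.movel(p+[-20,-170,170],200)
s=optics.get_image("side"); t=optics.get_image("top")
cv2.imwrite("pics/end_s.png",s["color"]); 
T=t["color"].astype(int)
# knob by darkness near expected place, both views
for d,n in((s,"side"),(t,"top")):
    u,v=proj(d,[517,-162,49]); u,v=int(u),int(v)
    g=cv2.cvtColor(d["color"],cv2.COLOR_BGR2GRAY)[v-12:v+13,u-12:u+13]
    m=(g<50).astype(np.uint8); k,_,st,c=cv2.connectedComponentsWithStats(m)
    print(n,(u,v),[(st[i].tolist(),(c[i]+[u-12,v-12]).round(1).tolist(),onz(d,*(c[i]+[u-12,v-12]),49).round(1).tolist()) for i in range(1,k) if st[i,4]>8])
print("hole4 pred",proj(s,[503,-118,32]),monitor.read_t())
u,v=map(int,proj(s,[503,-118,32])); print(cv2.cvtColor(s["color"],cv2.COLOR_BGR2GRAY)[v-9:v+9,u-10:u+11])
```

```text
[-0.4  0.  -0.6]
False
side (291, 165) []
top (313, 185) [([11, 8, 7, 7, 42], [315.0, 184.3], [519.8, -165.6, 49.0])]
hole4 pred (np.float64(288.0879659996343), np.float64(183.13543825622412)) 11.85
[[190 190 190 189 180 171 169 170 171 172 170 169 167 168 167 169 169 169
  168 171 170]
 [190 189 187 187 180 170 170 169 171 170 171 169 168 168 169 169 167 168
  170 171 169]
 [188 186 187 184 177 168 169 170 170 170 170 169 167 168 168 168 169 169
  169 170 159]
 [172 164 179 179 171 170 170 170 170 170 169 168 168 167 168 169 168 169
  168 170 153]
 [146 159 165 166 168 169 168 170 152 153 161 163 168 169 169 169 168 168
  169 169 144]
 [162 166 160 164 169 169 170 168 147 133 154 171 175 170 168 169 169 169
  170 169 141]
 [167 163 162 166 168 168 167 154 133 133 140 127 125 145 159 165 168 169
  170 158 130]
 [163 157 161 168 169 155 124 104 119 133 134 119 113 116 117 131 156 169
  169 159 133]
 [136 129 155 167 168 136 104 108 121 132 131 122 114 113 109 114 140 164
  170 143 117]
 [134 124 142 151 151 129 132 136 127 129 131 126 123 121 116 109 137 165
  171 147 118]
 [109 121 153 167 168 154 154 142 123 125 126 114 145 163 136 122 152 170
  169 140 113]
 [116 140 162 168 169 170 169 155 139 132 125 113 146 172 162 161 170 171
  159 134 115]
 [116 148 166 168 168 169 169 170 170 167 159 162 169 169 167 167 169 170
  152 125 116]
 [125 152 168 168 168 171 170 169 168 166 167 169 169 170 168 168 171 170
  144 115 116]
 [142 163 168 167 169 170 173 167 162 164 171 173 170 168 167 167 169 168
  135  98 112]
 [139 162 168 166 151 133 123 117 116 114 118 130 153 166 168 167 169 159
  125 101 148]
 [152 168 165 145 112 107 111 104 105 111 116 116 100 120 156 169 170 157
  127 105 147]
 [152 168 162 128  96  94  91  94  95  96  93  96  99 110 145 167 171 141
   98 125 153]]
```

```bash
python3 -c "
from rig import manip
manip.job_done()"
```

```text
the job is handed in; nothing more can be done
```

The job is handed in: the stay's end hole (next to the knob) is over the pin, the bar came down level without touching anything, the flap is wider at about 1.38 rad, and the arm was clear at 11.9 s. The last side image, read by pixel values, showed the pin standing up through that hole.

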